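# Push a log mould through the chilled hatch's one-way flap

## Task

Using the long-handled pusher, slide the chocolate-log mould along its lane and through the orange one-way flap of the hatch, and gently on until it has pressed the red plunger on the back stop fully in; do not touch the mould with the gripper. Then draw the pusher all the way back out so that the flap swings shut behind the mould, and leave the pusher standing upright on the bench, released. Leave the sauce bottle and the plated dessert where they are.

Things in the scene. Friction and masses are not known exactly. Their poses are not given: they have to be found in the camera images.
- hatch: Fixed pass-through hatch on the steel bench; place and yaw vary. Origin: on the bench, mid-lane, under the flap's hinge. +x: along the lane, pushing direction (roughly world +y); +y: across it (roughly to the robot). Lane floor is the bench, between aluminium rails 30 mm high, 82 mm apart inside, from x = -130 to +300 mm, flaring wider from x = -130 back to -167 mm.
- header (a point): Top middle of the blue header over the flap, hatch x = 0, z = 112 mm; it is 16 mm thick in x, z 92 to 112 mm, on white posts (118 mm wide over both). Behind it a clear roof, top at z = 112 mm, covers the lane to hatch x = +298 mm, so only the pusher can follow the mould in. In front of the header the lane is open above.
- flap (a joint): Angle of the orange flap (76 mm wide, 78 mm long), hinged at hatch x = 0, z = 85 mm. 0 = hanging shut; grows as its lower edge swings in and up (hatch +x), to 1.45 rad; it cannot swing outwards past 0. A spring shuts it (0.07 N m at 0, plus 0.14 N m per rad). It rides at about 1.2 rad on the mould and 1.05 rad on the pusher's bar.
- flap_edge (a point): Middle of the flap's lower edge (rubber lip), 7 mm over the bench when shut. Riding on the mould's top, the lip is 72 mm past the hinge plane, and on the pusher's bar 68 mm past it. Until the mould's rear end is farther in than that, the flap lies on the mould, cannot shut, and drags it back.
- plunger (a joint): Travel of the red sprung plunger (disc 32 mm across, centre 25 mm high, facing the flap, mid-lane) on the fixed back stop, in metres: 0 = out, 0.012 = fully in, at a hard end that is clearly felt; the spring is under 1.2 N. The stop's place varies and is not reported: the plunger's face, when out, is 190 to 235 mm past the flap's hinge plane.
- mould: Filled log mould, steel base with half-round chocolate-brown top: 100 mm long (x), 68 mm wide (y), 56 mm high, flat upright ends, about 0.45 kg (varies). Origin: centre of its underside. It starts standing in the lane in front of the flap, x along the lane within 0.06 rad.
- pusher: Pusher, 0.4 kg, standing by itself beside the lane on the side away from the robot. Origin: on its underside below the grip post; +x points to the blade. Steel foot x = -87 to +23 mm, 56 mm wide, 32 mm high; aluminium bar 24 mm wide, z = 32 to 46 mm, runs over the white blade (10 mm thick, 56 mm wide, 40 mm high). It balances under the post.
- pusher_grip (a point): Place to pinch on the wooden grip post (24 mm in pusher x, 20 mm in y, z = 32 to 105 mm), across its 20 mm width; 78 mm over the pusher's underside, 27 mm below the post's top.
- pusher_face (a point): Middle of the blade's pushing face, 210 mm ahead (+x) of the post's centre, 23 mm above the underside.
- sauce: Bystander: brown squeeze bottle with orange cap, 48 mm across, 150 mm high; origin at the centre of its underside.
- dessert: Bystander: white plate, 140 mm across, with a chocolate dessert, 77 mm high in all; origin at the centre of its underside.

How it is judged:
By the outcome, as a careful person would: the job done as asked, in the order asked, and still so for the second after the job is handed in, with the robot touching nothing.
It also fails if it takes over 54 s, if anything falls off the work surface, if the arm or the gripper's body presses on something with over 40 N, if the wrist force passes 120 N, or if a joint passes its speed limit or range.

## Robot

A 7-joint arm with a two-finger parallel gripper is mounted at the origin on the work surface. World frame = base frame: x ahead of the robot, y to its left, z up, the work surface at z = 0. Lengths are in m, angles in degrees, forces in N, time in s.
With the tool pointing down it reaches from about 0.425 to 0.875 m from the base axis. Payload 9.9 kg.
Tool frame: the origin (TCP) lies at the very end of the fingers, on their centre line; the grasp point (between the pads) lies robot.pinch_z behind it (robot.pinch_z is the distance from the TCP to the grasp point, in m); z points along the fingers, y is the line along which they close (so a half turn about z gives the same grasp; the last joint's range is limited). The gripper opens to 85 mm and grips with 20 to 120 N. Pads are 22 mm wide; open, the fingers measure 114 mm over their backs; the gripper's body (76 mm by 85 mm) begins 54 mm behind the grasp point. The pads swing forward as they close: fully open they stand 13 mm farther back than shut.
Start: joints at [71.459, 32.985, 1.427, 82.34, -0.859, 64.687, -3.237], TCP at [0.16, -0.656, 0.231] pointing down, gripper open.
Joint ranges: [-157.87, 157.87], [-19.46, 123.44], [-87.15, 90], [11.01, 140.99], [-62.26, 242.26], [9.8, 113.94], [-161.44, 161.44]. Speed limits (degrees/s): [127.2, 127.2, 172.46, 172.46, 180, 180, 180].

## Interface

Orientations are given as [roll, pitch, yaw] about the fixed x, y, z axes, in that order (R = Rz(yaw) Ry(pitch) Rx(roll)).
In Python, from bench import monitor, optics, job, robot gives the robot as it stands.
- The arm moves only by the tool servo_tool, never from a script. Its argument "series" is one flat list of numbers, 7 for each row, row after row: the shift along the world's x, y, z in m, then the turn, a rotation vector about the world's x, y, z in degrees, then the opening, from -1 (shut) to 1 (fully open). In form: [tx, ty, tz, ax, ay, az, jaw, tx, ty, tz, ax, ay, az, jaw, ...]. A call has 1 to 5 rows; each row shifts and turns the commanded pose from where the row before left it; what a row does not reach is not made up. A row lasts 1/10 s, in which the tool goes at most 50 mm and 8.59 degrees, less where a joint would pass 70% of its speed; a pose out of reach is approached as far as the arm can. A call with a gripper value outside its range is refused whole. The fingers move at their own pace and stop on an object; "force" is the grip in N (left out, the last holds). Time passes only in rows, so rows that do not move let the fingers close. It gives the time, the measured TCP pose, the force, the opening and the grip force at its end, in the units of the state.
- monitor.get_obs(): the state, without advancing time (a new reading comes with each control period).
- optics.capture(name): name is "scene" or "top" or "wrist"; returns a dict with "pixels" (420x560x3 uint8, red, green, blue), "range_z" (420x560 float32, m along the optical axis (not along the pixel's ray), 0 where there is no reading), "fx", "fy", "cx", "cy" (pixels), "R" (3x3) and "t" (3): a world point X has camera coordinates R X + t; the wrist camera has in their place "tool_from_camera" (4x4, takes a point from camera to tool coordinates, whose origin is the TCP and whose axes are the flange's). Camera axes: x right, y down, z forward; pixel columns grow to the right and rows downward; lengths in m; the calibration is good to about 2 mm. A picture is of the moment at which its call begins: read the wrist's pose just before it.
- job.hand_in(): hands the job in; it is judged then, once.
The state is a dict: "t": time; "joint_positions": joint angles; "joint_vel": joint speeds; "joint_torque": joint torques, N m; "position": TCP position; "tcp_rot": TCP orientation; "ft_force": force on the tool from outside, world axes, zero at the start; "ft_torque": the same for the moment, N m; "finger_gap": finger opening in m; "finger_force": force on a finger pad.
Only numpy, scipy, OpenCV 4.12 (cv2) and the standard library are available. Lean on these libraries where they do the work, as an engineer would, in place of code of your own. Each camera call takes 0.05 s, during which the arm holds its last target. There are 200 camera calls.

## Working session

There is one attempt and no reset: what is moved stays moved. The work goes in short steps, Python scripts to look and compute and a tool call to move; the robot and the scene stay as the last step left them, time stands still between calls to the robot, and variables do not carry over. Pictures are saved under pics/ and viewed, at most 10 in all, crops included, and the job is handed in when it is done.

Besides the shell and the picture viewer there is one more tool, called after "Emit:" in YAML: its name, and indented under it one key for each argument. servo_tool: Moves the arm, as the interface text tells. Its arguments: {"type":"object","properties":{"series":{"type":"array"},"force":{"type":"number"}},"required":["series"]}

```bash
mkdir -p pics; ls; python3 - <<'E'
from bench import monitor,optics,job,robot
import cv2,numpy as np
o=monitor.get_obs();print(o, robot.pinch_z)
for n in("scene","top"):
    c=optics.capture(n);cv2.imwrite(f"pics/{n}0.png",c["pixels"][:,:,::-1]);np.savez(f"{n}0.npz",**c)
    print(n,c["fx"],c["fy"],c["cx"],c["cy"],(-c["R"].T@c["t"]).round(3),c["R"].round(3))
E
```

```text
pics
{'t': 0.0, 'joint_positions': array([71.45615045, 33.03249268,  1.42345337, 82.3857865 , -0.85933515,
       64.68492127, -3.23764861]), 'joint_vel': array([-0.00535994,  0.0878703 ,  0.02279261,  0.06492656, -0.02042265,
       -0.04285902, -0.05505773]), 'joint_torque': array([-1.81053624e-04, -7.65752649e+01,  2.25034587e+00, -2.85963482e+01,
        1.53090258e-02,  1.27808630e-02,  5.99088310e-06]), 'position': array([ 0.16025349, -0.65524986,  0.23044859]), 'tcp_rot': array([-1.79907506e+02,  4.90786529e-03,  1.37440377e+01]), 'ft_force': array([ 0.17019647,  0.67140408, -0.14465421]), 'ft_torque': array([ 0.04641903, -0.01405115, -0.03634609]), 'finger_force': 0.0, 'finger_gap': 0.08569431886746094} 0.0187
scene 532.0617163019263 532.0617163019263 277.81779498322135 209.84196789145085 [1.092 0.842 0.649] [[-0.808  0.588  0.007]
 [ 0.308  0.433 -0.847]
 [-0.502 -0.683 -0.531]]
top 454.43224007399664 454.43224007399664 282.2584984582842 209.83714935158187 [0.363 0.128 1.092] [[-0.021 -1.     0.007]
 [-0.986  0.019 -0.166]
 [ 0.166 -0.01  -0.986]]
```

View pics/scene0.png

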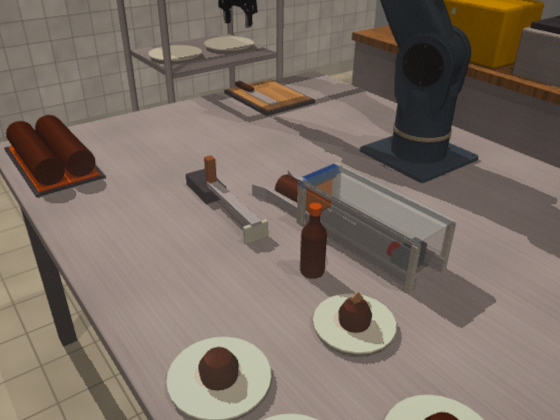

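View pics/top0.png

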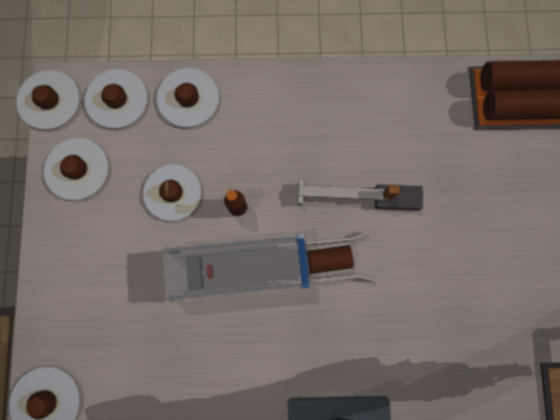

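The scene view shows the hatch (blue header about (322,175), red plunger about (393,248)), with the mould in front of the flap. The pusher's post is at (210,168) and its blade at (256,231), with the bottle and plate nearby. In the top view, header is at (303,262), mould (330,260), post (392,191), blade (301,192), bottle (235,200) and plate (172,192).

```bash
cat > h.py <<'E'
import numpy as np,cv2
def ray(c,uv,z):
    uv=np.atleast_2d(uv).astype(float)
    d=np.c_[(uv[:,0]-c["cx"])/c["fx"],(uv[:,1]-c["cy"])/c["fy"],np.ones(len(uv))]@c["R"]
    o=-c["R"].T@c["t"]
    return o+d*((z-o[2])/d[:,2])[:,None]
def cloud(c):
    v,u=np.mgrid[:420,:560]; Z=c["range_z"]
    P=np.stack([(u-c["cx"])/c["fx"]*Z,(v-c["cy"])/c["fy"]*Z,Z],-1)
    return (P-c["t"])@c["R"]
def rect(P): # plan rect, centre,size,angle
    return cv2.minAreaRect((P[:,:2]*1000).astype(np.float32))
E
python3 - <<'E'
from h import *
c=dict(np.load("top0.npz"));s=dict(np.load("scene0.npz"))
W=cloud(c);hsv=cv2.cvtColor(c["pixels"],cv2.COLOR_RGB2HSV)
H,S,V=[hsv[...,i] for i in range(3)];v,u=np.mgrid[:420,:560]
def box(a,b,d,e):return (u>=a)&(u<b)&(v>=d)&(v<e)
ok=c["range_z"]>0
def rep(n,m,z):
    uv=np.argwhere(m)[:,::-1]
    print(n,len(uv),rect(ray(c,uv,z)),"z",np.percentile(W[m&ok][:,2],[5,50,95]).round(3))
rep("header",box(290,315,225,300)&(H>100)&(H<125)&(S>120),.112)
rep("mould",box(305,365,235,285)&(S>120)&(H<15)&(V<120),.045)
rep("posttop",box(380,405,180,202)&(S>110)&(H<15)&(W[...,2]>.095),.105)
rep("foot",box(370,430,180,215)&(W[...,2]>.024)&(W[...,2]<.038),.032)
rep("bar",box(305,385,180,202)&(W[...,2]>.04)&(W[...,2]<.055),.046)
rep("blade",box(292,310,172,210)&(W[...,2]>.03)&(W[...,2]<.06),.043)
rep("cap",box(222,250,185,218)&(W[...,2]>.14),.15)
rep("rails/roof",box(150,380,225,310)&(W[...,2]>.02)&(W[...,2]<.035),.03)
rep("roof",box(150,320,225,310)&(W[...,2]>.1)&(W[...,2]<.12),.112)
hs=cv2.cvtColor(s["pixels"],cv2.COLOR_RGB2HSV);m=np.zeros((420,560),bool);m[235:262,380:405]=1
m&=(hs[...,1]>150)&((hs[...,0]<8)|(hs[...,0]>172));uv=np.argwhere(m)[:,::-1];print("plunger",len(uv),ray(s,uv.mean(0),.025))
m=box(195,225,255,285)&(S>110)&((H<8)|(H>172));print("plunger top",m.sum(),ray(c,np.argwhere(m)[:,::-1].mean(0),.03))
i=cv2.resize(c["pixels"][165:315,150:440],None,fx=2.75,fy=2.75,interpolation=cv2.INTER_CUBIC);cv2.imwrite("pics/c1.png",i[:,:,::-1])
E
```

```text
header 294 ((413.1665344238281, 76.4030532836914), (101.62259674072266, 13.735599517822266), 4.192587852478027) z [0.109 0.112 0.115]
mould 885 ((422.8923645019531, 10.097801208496094), (47.878273010253906, 98.50621795654297), 6.582840442657471) z [0.043 0.053 0.057]
posttop 92 ((569.81689453125, -129.6690673828125), (25.181379318237305, 19.703598022460938), 80.54183959960938) z [0.099 0.104 0.107]
foot 818 ((570.37060546875, -154.1714324951172), (124.13108825683594, 56.915374755859375), 86.45441436767578) z [0.028 0.032 0.035]
bar 815 ((578.3600463867188, -29.32213592529297), (186.3861541748047, 25.28736686706543), 86.40275573730469) z [0.042 0.045 0.049]
blade 174 ((582.6076049804688, 65.53282165527344), (23.635223388671875, 55.42611312866211), 88.46215057373047) z [0.036 0.044 0.048]
cap 95 ((554.0603637695312, 226.654296875), (23.8703670501709, 28.014612197875977), 63.47996139526367) z [0.146 0.149 0.151]
rails/roof 628 ((423.7786865234375, -12.756088256835938), (119.34758758544922, 152.40528869628906), 5.1322340965271) z [0.022 0.028 0.033]
roof 7630 ((407.28179931640625, 221.47735595703125), (117.36043548583984, 306.8755187988281), 4.435146808624268) z [0.109 0.112 0.114]
plunger 22 [[0.39927219 0.28408761 0.025     ]]
plunger top 2 [[0.39822854 0.29128724 0.03      ]]
```

View pics/c1.png

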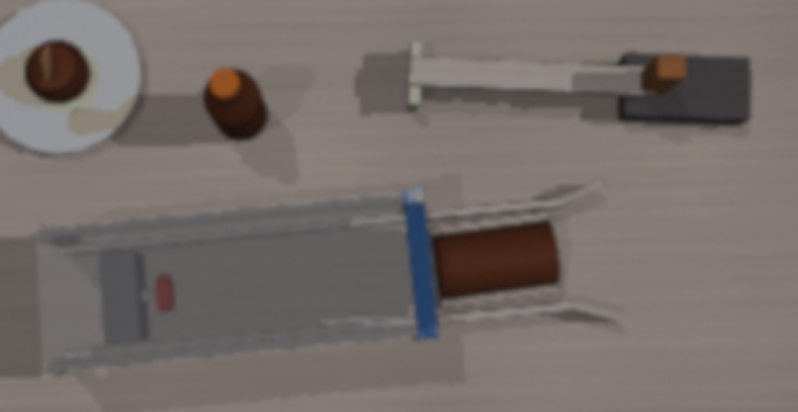

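The crop shows the lane, mould, header and pusher clear of each other, with the roof outline clean. From the roof rectangle, the hatch origin is about (0.4185, 0.077) with yaw 94.4°. The pusher post is about (0.5715, -0.130) with yaw 86.4°. I'll move above the post.

Emit:
servo_tool:
  series: [0.027, 0.035, 0, 0, 0, 4.85, 1, 0.027, 0.035, 0, 0, 0, 4.85, 1, 0.027, 0.035, 0, 0, 0, 4.85, 1, 0.027, 0.035, 0, 0, 0, 4.85, 1, 0.027, 0.035, 0, 0, 0, 4.85, 1]
  force: 40

```text
t: 0.6
position: [0.296, -0.479, 0.2311]
tcp_rot: [-180.0, -0.0, 38.2]
ft_force: [1.4, 0.1, -1.0]
finger_gap: 0.0857
finger_force: 0.0
```

Emit:
servo_tool:
  series: [0.027, 0.035, 0, 0, 0, 4.85, 1, 0.027, 0.035, 0, 0, 0, 4.85, 1, 0.027, 0.035, 0, 0, 0, 4.85, 1, 0.027, 0.035, 0, 0, 0, 4.85, 1, 0.027, 0.035, 0, 0, 0, 4.85, 1]

```text
t: 1.1
position: [0.431, -0.3041, 0.2312]
tcp_rot: [-180.0, 0.0, 62.4]
ft_force: [1.0, -0.2, -0.4]
finger_gap: 0.0855
finger_force: 0.0
```

Emit:
servo_tool:
  series: [0.027, 0.035, 0, 0, 0, 4.85, 1, 0.027, 0.035, 0, 0, 0, 4.85, 1, 0.027, 0.035, 0, 0, 0, 4.85, 1, 0.027, 0.035, 0, 0, 0, 4.85, 1, 0.027, 0.035, 0, 0, 0, 4.85, 1]

```text
t: 1.6
position: [0.566, -0.1292, 0.2311]
tcp_rot: [-180.0, 0.0, 86.7]
ft_force: [0.5, -0.1, -0.5]
finger_gap: 0.0858
finger_force: 0.0
```

Emit:
servo_tool:
  series: [0, 0, 0, 0, 0, 0, 1, 0, 0, 0, 0, 0, 0, 1]

```text
t: 1.8
position: [0.5654, -0.1297, 0.2307]
tcp_rot: [-179.9, -0.0, 86.6]
ft_force: [-0.4, -1.0, -0.2]
finger_gap: 0.085
finger_force: 0.0
```

```bash
cat >> h.py <<'E'
from scipy.spatial.transform import Rotation as Ro
def wrist():
    from bench import monitor,optics
    o=monitor.get_obs();c=optics.capture("wrist")
    T=np.eye(4);T[:3,:3]=Ro.from_euler("xyz",o["tcp_rot"],degrees=True).as_matrix();T[:3,3]=o["position"]
    M=T@c["tool_from_camera"];c["R"]=M[:3,:3].T;c["t"]=-M[:3,:3].T@M[:3,3]
    return c
E
python3 - <<'E'
from h import *
c=wrist();cv2.imwrite("pics/w1.png",c["pixels"][:,:,::-1]);W=cloud(c)
hsv=cv2.cvtColor(c["pixels"],cv2.COLOR_RGB2HSV);H,S=hsv[...,0],hsv[...,1]
near=np.linalg.norm(W[...,:2]-[.5715,-.13],axis=-1)
for n,m in(("post",(near<.03)&(abs(W[...,2]-.105)<.005)),("bar",(W[...,0]>.54)&(W[...,0]<.62)&(W[...,1]>-.1)&(W[...,1]<.06)&(abs(W[...,2]-.046)<.005)),("foot",(near<.12)&(abs(W[...,2]-.032)<.005))):
    print(n,m.sum(),rect(W[m]) if m.sum()>5 else "", np.median(W[m],0))
E
```

```text
post 763 ((576.068115234375, -130.39425659179688), (23.786659240722656, 19.334678649902344), 87.01972198486328) [ 0.57586149 -0.12994857  0.10342149]
bar 4141 ((581.5739135742188, -43.46440887451172), (113.53292846679688, 23.31479835510254), 86.55268096923828) [ 0.58151909 -0.03819045  0.04472813]
foot 4786 ((558.5044555664062, -126.61140441894531), (96.93953704833984, 196.87503051757812), 23.394514083862305) [ 0.56685723 -0.16974292  0.03054143]
```

View pics/w1.png

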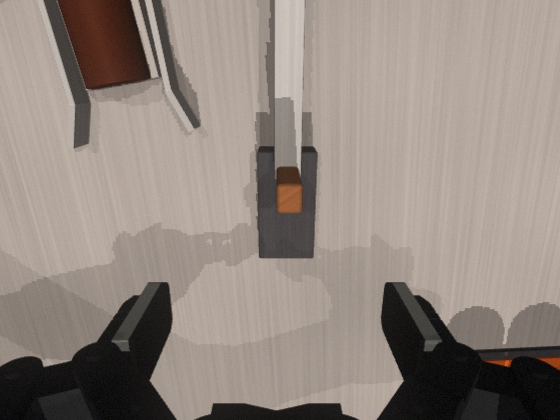

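The wrist view shows the post top at (289,196), with the fingers aligned either side and the mould rear and flared rails at top left. Wrist depth puts the post at (0.576, -0.130) with yaw 86.6°. I'll descend and grip.

Emit:
servo_tool:
  series: [0.01, 0, -0.04, 0, 0, 0, 1, 0, 0, -0.04, 0, 0, 0, 1, 0, 0, -0.04, 0, 0, 0, 1, 0, 0, -0.035, 0, 0, 0, 1, 0, 0, -0.017, 0, 0, 0, 1]

```text
t: 2.35
position: [0.5726, -0.1327, 0.0563]
tcp_rot: [-179.7, 0.0, 86.3]
ft_force: [-0.3, -0.5, 0.3]
finger_gap: 0.0855
finger_force: 0.0
```

Emit:
servo_tool:
  series: [0, 0, 0, 0, 0, 0, -1, 0, 0, 0, 0, 0, 0, -1, 0, 0, 0, 0, 0, 0, -1, 0, 0, 0, 0, 0, 0, -1, 0, 0, 0, 0, 0, 0, -1]
  force: 60

```text
t: 2.85
position: [0.5758, -0.1311, 0.0604]
tcp_rot: [179.9, 0.0, 86.5]
ft_force: [-2.1, -0.0, 6.8]
finger_gap: 0.0191
finger_force: 61.9
```

Emit:
servo_tool:
  series: [0, 0, 0, 0, 0, 0, -1, 0, 0, 0, 0, 0, 0, -1, 0, 0, 0, 0, 0, 0, -1, 0, 0, 0, 0, 0, 0, -1]

```text
t: 3.25
position: [0.5758, -0.131, 0.0604]
tcp_rot: [179.9, 0.0, 86.5]
ft_force: [-1.7, -0.6, 7.2]
finger_gap: 0.0195
finger_force: 61.8
```

Emit:
servo_tool:
  series: [0, 0, 0.02, 0, 0, 0, -1, 0, 0, 0.03, 0, 0, 0, -1, 0, 0, 0.03, 0, 0, 0, -1, -0.013, -0.014, 0, 0, 0, 0.8, -1, -0.018, -0.022, 0, 0, 0, 1.2, -1]

```text
t: 3.75
position: [0.5453, -0.1653, 0.1405]
tcp_rot: [179.8, -0.0, 88.7]
ft_force: [-0.0, -1.5, -4.8]
finger_gap: 0.0192
finger_force: 60.6
```

Emit:
servo_tool:
  series: [-0.024, -0.03, 0, 0, 0, 1.5, -1, -0.024, -0.03, 0, 0, 0, 1.5, -1, -0.024, -0.03, 0, 0, 0, 1.5, -1, -0.016, -0.018, 0, 0, 0, 1, -1, -0.008, -0.007, 0, 0, 0, 0.4, -1]

```text
t: 4.25
position: [0.4458, -0.2841, 0.1391]
tcp_rot: [-179.9, 0.0, 94.2]
ft_force: [0.5, -1.1, -4.5]
finger_gap: 0.0194
finger_force: 60.6
```

Emit:
servo_tool:
  series: [0, 0, 0, 0, 0, 0, -1, 0, 0, 0, 0, 0, 0, -1, 0, 0, 0, 0, 0, 0, -1]

```text
t: 4.55
position: [0.4497, -0.2802, 0.1394]
tcp_rot: [179.9, -0.0, 94.5]
ft_force: [-0.0, -0.7, -4.7]
finger_gap: 0.0192
finger_force: 60.6
```

```bash
python3 - <<'E'
from h import *
c=wrist();cv2.imwrite("pics/w2.png",c["pixels"][:,:,::-1]);np.savez("w2.npz",**c);W=cloud(c)
from bench import monitor,optics
o=monitor.get_obs();print(o["position"],o["tcp_rot"],o["ft_force"])
X,Y,Z=[W[...,i] for i in range(3)]
hsv=cv2.cvtColor(c["pixels"],cv2.COLOR_RGB2HSV);H,S,V=[hsv[...,i] for i in range(3)]
m=(Y>-.11)&(Y<.07)&(Z>.02)&(Z<.036)&(X>.33)&(X<.5)
for y in np.arange(-.1,.06,.02):
    k=m&(abs(Y-y)<.004);print(y.round(2),np.unique(X[k].round(3)))
k=(S>120)&(H<15)&(V<140)&(Z>.02)&(Z<.062)&(X>.37)&(X<.48)&(Y>-.06)&(Y<.075);print("mould",k.sum(),rect(W[k]) if k.any() else"")
k=(abs(Z-.126)<.008)&(Y>-.3)&(Y<-.01);print("bar",k.sum(),rect(W[k]) if k.any() else "")
t=optics.capture("top");cv2.imwrite("pics/t2.png",t["pixels"][:,:,::-1]);np.savez("t2.npz",**t)
E
```

```text
[ 0.44955832 -0.2802682   0.13937956] [ 1.79954134e+02 -2.53483536e-02  9.45193507e+01] [ 0.45340173  0.32465221 -5.00394888]
-0.1 []
-0.08 []
-0.06 []
-0.04 []
-0.02 []
0.0 []
0.02 []
0.04 []
mould 0 
bar 14647 ((445.6417541503906, -223.67343139648438), (24.169057846069336, 111.75992584228516), 4.51279878616333)
```

View pics/w2.png

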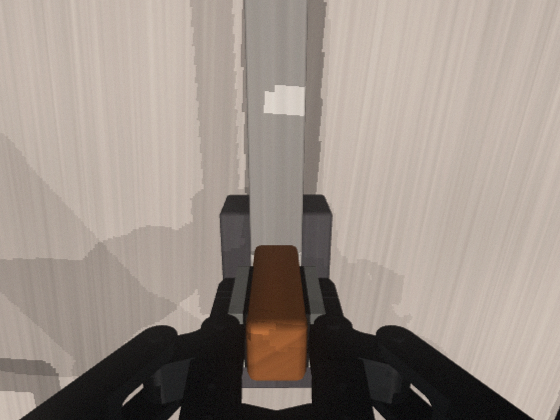

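The wrist view shows the post held squarely at (277,310) with the bar straight ahead; the lane is out of view. I'll check the alignment in the top image.

```bash
python3 - <<'E'
from h import *
c=dict(np.load("t2.npz"));W=cloud(c);X,Y,Z=[W[...,i] for i in range(3)]
hsv=cv2.cvtColor(c["pixels"],cv2.COLOR_RGB2HSV);H,S,V=[hsv[...,i] for i in range(3)]
def rep(n,m,z):
    uv=np.argwhere(m)[:,::-1]; print(n,len(uv),rect(ray(c,uv,z)) if len(uv)>5 else "")
rep("bar",(abs(Z-.126)<.008)&(Y>-.21)&(Y<-.06)&(X>.38)&(X<.5),.126)
for y in np.arange(-.2,-.06,.02):
    m=(abs(Z-.126)<.008)&(abs(Y-y)<.004)&(X>.38)&(X<.5);print(y.round(2),X[m].min().round(4) if m.any() else 0,X[m].max().round(4) if m.any() else 0)
rep("blade",(abs(Z-.122)<.01)&(Y>-.09)&(Y<-.04)&(X>.38)&(X<.5),.123)
rep("roof",(abs(Z-.112)<.01)&(Y>.05)&(Y<.4)&(X>.3)&(X<.5),.112)
rep("mould",(S>120)&(H<15)&(V<120)&(Y>-.06)&(Y<.075)&(X>.37)&(X<.48)&(Z>.02),.045)
i=cv2.resize(c["pixels"][200:330,270:480],None,fx=3.8,fy=3.8,interpolation=cv2.INTER_CUBIC);cv2.imwrite("pics/c2.png",i[:,:,::-1])
E
```

```text
bar 794 ((427.781982421875, -138.75775146484375), (141.01133728027344, 53.0622673034668), 87.92442321777344)
-0.2 0.4287 0.4522
-0.18 0.4268 0.4505
-0.16 0.4255 0.4487
-0.14 0.4239 0.4469
-0.12 0.4222 0.4454
-0.1 0.422 0.4436
-0.08 0.4037 0.457
-0.06 0 0
blade 190 ((430.60198974609375, -79.9552001953125), (53.902164459228516, 22.26458168029785), 3.3273873329162598)
roof 7620 ((407.28179931640625, 221.47735595703125), (117.36043548583984, 306.8755187988281), 4.435146808624268)
mould 881 ((423.17901611328125, 9.964923858642578), (47.960514068603516, 98.17656707763672), 6.58335018157959)
```

View pics/c2.png

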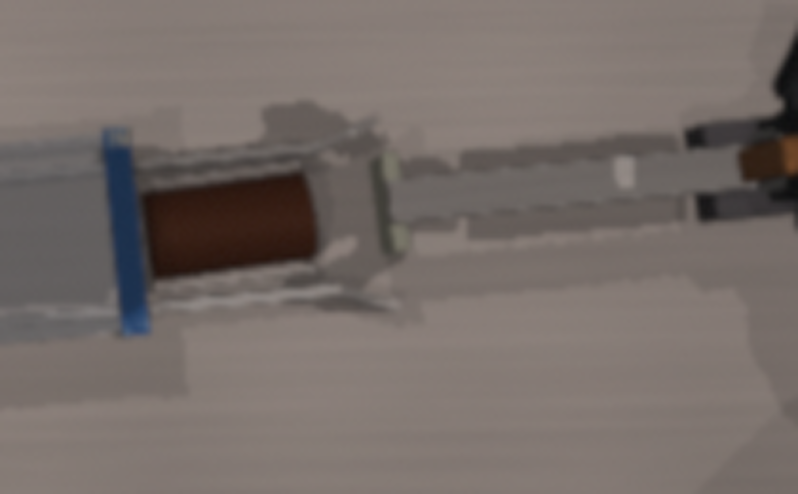

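The bar in the top view lies on the lane axis to within 0.5 mm in the same camera: blade at (390,210) in the crop, mould from (150,230) to (315,220). I'll lower to a 2 mm hover and begin pushing.

Emit:
servo_tool:
  series: [0, 0, -0.03, 0, 0, 0, -1, 0, 0, -0.027, 0, 0, 0, -1, 0, 0, -0.015, 0, 0, 0, -1, 0, 0, -0.005, 0, 0, 0, -1, 0, 0, 0, 0, 0, 0, -1]

```text
t: 5.15
position: [0.4487, -0.281, 0.062]
tcp_rot: [-180.0, -0.0, 94.5]
ft_force: [0.8, -0.0, -3.9]
finger_gap: 0.0196
finger_force: 60.5
```

Emit:
servo_tool:
  series: [-0.0004, 0.005, 0, 0, 0, 0, -1, -0.0008, 0.01, 0, 0, 0, 0, -1, -0.0004, 0.005, 0, 0, 0, 0, -1, -0.0004, 0.005, 0, 0, 0, 0, -1, -0.0004, 0.005, 0, 0, 0, 0, -1]

```text
t: 5.65
position: [0.446, -0.2512, 0.0626]
tcp_rot: [180.0, 0.0, 94.4]
ft_force: [-0.2, 1.0, -4.4]
finger_gap: 0.0195
finger_force: 60.6
```

Emit:
servo_tool:
  series: [-0.0004, 0.005, 0, 0, 0, 0, -1, -0.0004, 0.005, 0, 0, 0, 0, -1, -0.0004, 0.005, 0, 0, 0, 0, -1, -0.0004, 0.005, 0, 0, 0, 0, -1, -0.0004, 0.005, 0, 0, 0, 0, -1]

```text
t: 6.15
position: [0.4443, -0.2275, 0.0626]
tcp_rot: [180.0, 0.1, 94.3]
ft_force: [0.2, -8.4, -1.6]
finger_gap: 0.0193
finger_force: 60.9
```

Emit:
servo_tool:
  series: [-0.0004, 0.005, 0, 0, 0, 0, -1, -0.0004, 0.005, 0, 0, 0, 0, -1, -0.0004, 0.005, 0, 0, 0, 0, -1, -0.0004, 0.005, 0, 0, 0, 0, -1, -0.0004, 0.005, 0, 0, 0, 0, -1]

```text
t: 6.65
position: [0.4424, -0.2034, 0.0627]
tcp_rot: [179.9, 0.1, 94.3]
ft_force: [0.4, -11.7, -0.4]
finger_gap: 0.0193
finger_force: 60.9
```

Emit:
servo_tool:
  series: [-0.0004, 0.005, 0, 0, 0, 0, -1, -0.0004, 0.005, 0, 0, 0, 0, -1, -0.0004, 0.005, 0, 0, 0, 0, -1, -0.0004, 0.005, 0, 0, 0, 0, -1, -0.0004, 0.005, 0, 0, 0, 0, -1]

```text
t: 7.15
position: [0.4404, -0.1782, 0.0626]
tcp_rot: [179.9, 0.1, 94.3]
ft_force: [1.5, -11.2, -0.6]
finger_gap: 0.0191
finger_force: 60.9
```

Emit:
servo_tool:
  series: [-0.0004, 0.005, 0, 0, 0, 0, -1, -0.0004, 0.005, 0, 0, 0, 0, -1, -0.0004, 0.005, 0, 0, 0, 0, -1, -0.0004, 0.005, 0, 0, 0, 0, -1, -0.0004, 0.005, 0, 0, 0, 0, -1]

```text
t: 7.65
position: [0.4382, -0.1525, 0.0625]
tcp_rot: [180.0, 0.1, 94.3]
ft_force: [0.6, -8.4, -0.1]
finger_gap: 0.0193
finger_force: 61.0
```

Emit:
servo_tool:
  series: [-0.0004, 0.005, 0, 0, 0, 0, -1, -0.0004, 0.005, 0, 0, 0, 0, -1, -0.0004, 0.005, 0, 0, 0, 0, -1, -0.0004, 0.005, 0, 0, 0, 0, -1, -0.0004, 0.005, 0, 0, 0, 0, -1]

```text
t: 8.15
position: [0.4361, -0.1275, 0.0625]
tcp_rot: [180.0, 0.1, 94.3]
ft_force: [0.7, -8.7, -1.6]
finger_gap: 0.0194
finger_force: 61.0
```

```bash
python3 - <<'E'
from h import *
from bench import optics
a=[]
for n,r in(("top",(165,315,150,420)),("scene",(130,310,170,470))):
    c=optics.capture(n);i=c["pixels"][r[0]:r[1],r[2]:r[3]];a.append(cv2.resize(i,(500,int(500*i.shape[0]/i.shape[1]))))
cv2.imwrite("pics/m1.png",np.vstack(a)[:,:,::-1])
E
```

```text
(no output)
```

View pics/m1.png

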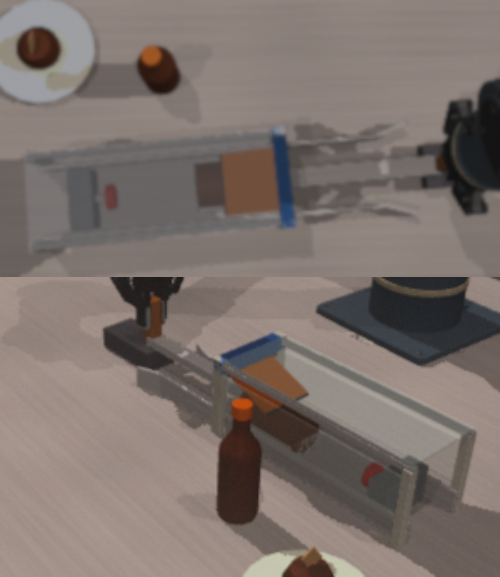

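Both views show the mould under the lifted flap (orange at (250,180)), straight in the lane, with the plunger about 90 mm ahead. I'll continue.

Emit:
servo_tool:
  series: [-0.0004, 0.005, 0, 0, 0, 0, -1, -0.0004, 0.005, 0, 0, 0, 0, -1, -0.0004, 0.005, 0, 0, 0, 0, -1, -0.0004, 0.005, 0, 0, 0, 0, -1, -0.0004, 0.005, 0, 0, 0, 0, -1]

```text
t: 8.75
position: [0.434, -0.1025, 0.0625]
tcp_rot: [180.0, 0.1, 94.3]
ft_force: [1.2, -8.9, -0.4]
finger_gap: 0.0195
finger_force: 61.1
```

Emit:
servo_tool:
  series: [-0.0004, 0.005, 0, 0, 0, 0, -1, -0.0004, 0.005, 0, 0, 0, 0, -1, -0.0004, 0.005, 0, 0, 0, 0, -1, -0.0004, 0.005, 0, 0, 0, 0, -1, -0.0004, 0.005, 0, 0, 0, 0, -1]

```text
t: 9.25
position: [0.4319, -0.0776, 0.0624]
tcp_rot: [180.0, 0.1, 94.3]
ft_force: [-0.2, -8.5, -1.1]
finger_gap: 0.0191
finger_force: 61.1
```

Emit:
servo_tool:
  series: [-0.0004, 0.005, 0, 0, 0, 0, -1, -0.0004, 0.005, 0, 0, 0, 0, -1, -0.0004, 0.005, 0, 0, 0, 0, -1, -0.0003, 0.004, 0, 0, 0, 0, -1, -0.0003, 0.003, 0, 0, 0, 0, -1]

```text
t: 9.75
position: [0.4298, -0.055, 0.0622]
tcp_rot: [-180.0, 0.0, 94.3]
ft_force: [1.3, -6.3, -4.3]
finger_gap: 0.0195
finger_force: 61.7
```

Emit:
servo_tool:
  series: [-0.0002, 0.002, 0, 0, 0, 0, -1, -0.0001, 0.002, 0, 0, 0, 0, -1, -0.0002, 0.002, 0, 0, 0, 0, -1, -0.0001, 0.002, 0, 0, 0, 0, -1, -0.0002, 0.002, 0, 0, 0, 0, -1]

```text
t: 10.25
position: [0.4288, -0.0453, 0.0622]
tcp_rot: [-179.9, 0.0, 94.3]
ft_force: [1.0, -6.5, -3.7]
finger_gap: 0.019
finger_force: 61.7
```

Emit:
servo_tool:
  series: [-0.0002, 0.002, 0, 0, 0, 0, -1, -0.0001, 0.002, 0, 0, 0, 0, -1, -0.0002, 0.002, 0, 0, 0, 0, -1, -0.0001, 0.002, 0, 0, 0, 0, -1, -0.0002, 0.002, 0, 0, 0, 0, -1]

```text
t: 10.75
position: [0.4279, -0.0353, 0.0621]
tcp_rot: [-179.9, 0.0, 94.3]
ft_force: [1.6, -6.2, -3.4]
finger_gap: 0.0195
finger_force: 61.6
```

Emit:
servo_tool:
  series: [-0.0001, 0.001, 0, 0, 0, 0, -1, -0.0001, 0.001, 0, 0, 0, 0, -1, 0, 0.001, 0, 0, 0, 0, -1, -0.0001, 0.001, 0, 0, 0, 0, -1, -0.0001, 0.001, 0, 0, 0, 0, -1]

```text
t: 11.25
position: [0.4275, -0.0303, 0.0622]
tcp_rot: [-179.9, 0.0, 94.3]
ft_force: [0.8, -6.7, -3.7]
finger_gap: 0.0195
finger_force: 61.6
```

Emit:
servo_tool:
  series: [-0.0001, 0.001, 0, 0, 0, 0, -1, -0.0001, 0.001, 0, 0, 0, 0, -1, 0, 0.001, 0, 0, 0, 0, -1, -0.0001, 0.001, 0, 0, 0, 0, -1, -0.0001, 0.001, 0, 0, 0, 0, -1]

```text
t: 11.75
position: [0.4271, -0.0253, 0.0621]
tcp_rot: [-179.9, 0.0, 94.3]
ft_force: [0.1, -6.0, -3.9]
finger_gap: 0.0193
finger_force: 61.6
```

Emit:
servo_tool:
  series: [-0.0001, 0.001, 0, 0, 0, 0, -1, -0.0001, 0.001, 0, 0, 0, 0, -1, 0, 0.001, 0, 0, 0, 0, -1, -0.0001, 0.001, 0, 0, 0, 0, -1, -0.0001, 0.001, 0, 0, 0, 0, -1]

```text
t: 12.25
position: [0.4267, -0.0205, 0.0621]
tcp_rot: [-179.9, 0.1, 94.3]
ft_force: [0.6, -8.2, -4.6]
finger_gap: 0.0195
finger_force: 61.6
```

Emit:
servo_tool:
  series: [-0.0001, 0.001, 0, 0, 0, 0, -1, -0.0001, 0.001, 0, 0, 0, 0, -1, 0, 0.001, 0, 0, 0, 0, -1, -0.0001, 0.001, 0, 0, 0, 0, -1]

```text
t: 12.65
position: [0.4263, -0.0166, 0.0621]
tcp_rot: [-179.9, 0.1, 94.3]
ft_force: [0.7, -7.4, -3.8]
finger_gap: 0.0193
finger_force: 61.7
```

```bash
python3 - <<'E'
from h import *
from bench import optics
a=[]
for n,r in(("top",(215,305,155,335)),("scene",(160,300,290,470))):
    c=optics.capture(n);i=c["pixels"][r[0]:r[1],r[2]:r[3]];a.append(cv2.resize(i,(460,int(460*i.shape[0]/i.shape[1])),interpolation=cv2.INTER_CUBIC))
cv2.imwrite("pics/m2.png",np.vstack(a)[:,:,::-1])
E
```

```text
(no output)
```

View pics/m2.png

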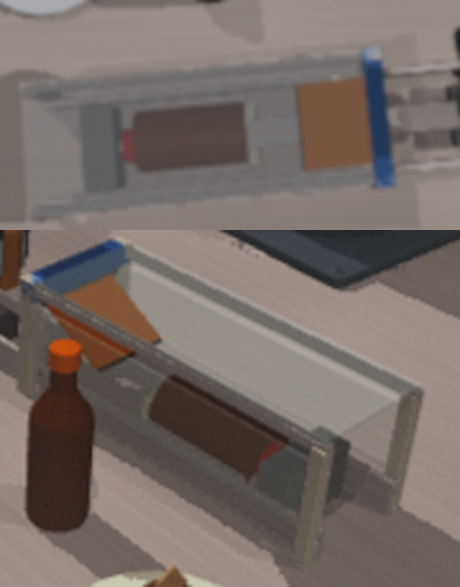

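The pictures show the mould touching the red plunger at (128,145), with the flap on the bar. I'll press on gently until the hard end.

Emit:
servo_tool:
  series: [-0.0001, 0.001, 0, 0, 0, 0, -1, -0.0001, 0.001, 0, 0, 0, 0, -1, 0, 0.001, 0, 0, 0, 0, -1, -0.0001, 0.001, 0, 0, 0, 0, -1]

```text
t: 13.15
position: [0.4261, -0.0128, 0.0622]
tcp_rot: [-179.9, 0.1, 94.3]
ft_force: [1.0, -11.5, -2.6]
finger_gap: 0.0198
finger_force: 61.8
```

Emit:
servo_tool:
  series: [-0.0001, 0.001, 0, 0, 0, 0, -1, -0.0001, 0.001, 0, 0, 0, 0, -1, 0, 0.001, 0, 0, 0, 0, -1]

```text
t: 13.45
position: [0.4256, -0.0122, 0.0623]
tcp_rot: [-179.9, 0.2, 94.2]
ft_force: [1.2, -23.2, 0.1]
finger_gap: 0.0196
finger_force: 62.2
```

Hard end felt: the position stalled at y=-0.0125 and the force rose to 23 N. I'll draw back slowly at first.

Emit:
servo_tool:
  series: [0, 0, 0, 0, 0, 0, -1, 0.0001, -0.001, 0, 0, 0, 0, -1, 0.0001, -0.001, 0, 0, 0, 0, -1, 0.0001, -0.001, 0, 0, 0, 0, -1, 0.0001, -0.002, 0, 0, 0, 0, -1]

```text
t: 13.95
position: [0.4265, -0.0131, 0.0621]
tcp_rot: [-180.0, -0.1, 94.4]
ft_force: [-0.1, 4.5, -7.8]
finger_gap: 0.0196
finger_force: 61.1
```

Emit:
servo_tool:
  series: [0.0002, -0.003, 0, 0, 0, 0, -1, 0.0004, -0.005, 0, 0, 0, 0, -1, 0.0004, -0.005, 0, 0, 0, 0, -1, 0.0006, -0.007, 0, 0, 0, 0, -1, 0.0008, -0.01, 0, 0, 0, 0, -1]

```text
t: 14.45
position: [0.4292, -0.0419, 0.0621]
tcp_rot: [-180.0, -0.1, 94.6]
ft_force: [-0.2, 9.1, -9.1]
finger_gap: 0.0197
finger_force: 60.9
```

Emit:
servo_tool:
  series: [0.0008, -0.01, 0, 0, 0, 0, -1, 0.0008, -0.01, 0, 0, 0, 0, -1, 0.0008, -0.01, 0, 0, 0, 0, -1, 0.0008, -0.01, 0, 0, 0, 0, -1, 0.0008, -0.01, 0, 0, 0, 0, -1]

```text
t: 14.95
position: [0.4333, -0.0944, 0.0623]
tcp_rot: [-180.0, 0.0, 94.4]
ft_force: [-0.8, 1.0, -6.1]
finger_gap: 0.0194
finger_force: 61.3
```

Emit:
servo_tool:
  series: [0.0008, -0.01, 0, 0, 0, 0, -1, 0.0008, -0.01, 0, 0, 0, 0, -1, 0.0008, -0.01, 0, 0, 0, 0, -1, 0.0008, -0.01, 0, 0, 0, 0, -1, 0.0008, -0.01, 0, 0, 0, 0, -1]

```text
t: 15.45
position: [0.4375, -0.1445, 0.0624]
tcp_rot: [180.0, -0.0, 94.4]
ft_force: [0.7, -1.0, -5.1]
finger_gap: 0.0191
finger_force: 61.7
```

Emit:
servo_tool:
  series: [0.0008, -0.01, 0, 0, 0, 0, -1, 0.0008, -0.01, 0, 0, 0, 0, -1, 0.0008, -0.01, 0, 0, 0, 0, -1, 0.0008, -0.01, 0, 0, 0, 0, -1, 0.0008, -0.01, 0, 0, 0, 0, -1]

```text
t: 15.95
position: [0.4414, -0.1945, 0.0623]
tcp_rot: [-180.0, -0.0, 94.4]
ft_force: [-0.0, -0.9, -3.7]
finger_gap: 0.0193
finger_force: 61.7
```

Emit:
servo_tool:
  series: [0.0008, -0.01, 0, 0, 0, 0, -1, 0.0008, -0.01, 0, 0, 0, 0, -1, 0.0008, -0.01, 0, 0, 0, 0, -1, 0.0008, -0.01, 0, 0, 0, 0, -1, 0.0008, -0.01, 0, 0, 0, 0, -1]

```text
t: 16.45
position: [0.4453, -0.2445, 0.0623]
tcp_rot: [-180.0, -0.0, 94.4]
ft_force: [-0.1, 0.8, -4.7]
finger_gap: 0.0192
finger_force: 61.7
```

Emit:
servo_tool:
  series: [0.0012, -0.015, 0, 0, 0, 0, -1, 0.0012, -0.015, 0, 0, 0, 0, -1, 0.0012, -0.015, 0, 0, 0, 0, -1, 0.0012, -0.015, 0, 0, 0, 0, -1, 0.0008, -0.01, 0, 0, 0, 0, -1]

```text
t: 16.95
position: [0.4508, -0.3157, 0.0622]
tcp_rot: [-180.0, 0.0, 94.3]
ft_force: [0.0, 0.4, -4.5]
finger_gap: 0.0194
finger_force: 61.6
```

Emit:
servo_tool:
  series: [0, 0, 0, 0, 0, 0, -1, 0, 0, -0.001, 0, 0, 0, -1, 0, 0, -0.001, 0, 0, 0, -1, 0, 0, 0, 0, 0, 0, -1]

```text
t: 17.35
position: [0.4511, -0.3129, 0.0605]
tcp_rot: [180.0, -0.0, 94.5]
ft_force: [-0.3, -0.8, -1.7]
finger_gap: 0.0191
finger_force: 62.0
```

```bash
python3 - <<'E'
from h import *
from bench import optics
a=[]
for n,r in(("top",(165,315,150,560)),("scene",(120,310,170,470))):
    c=optics.capture(n);i=c["pixels"][r[0]:r[1],r[2]:r[3]];a.append(cv2.resize(i,(600,int(600*i.shape[0]/i.shape[1])),interpolation=cv2.INTER_CUBIC))
cv2.imwrite("pics/m3.png",np.vstack(a)[:,:,::-1])
E
```

```text
(no output)
```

View pics/m3.png

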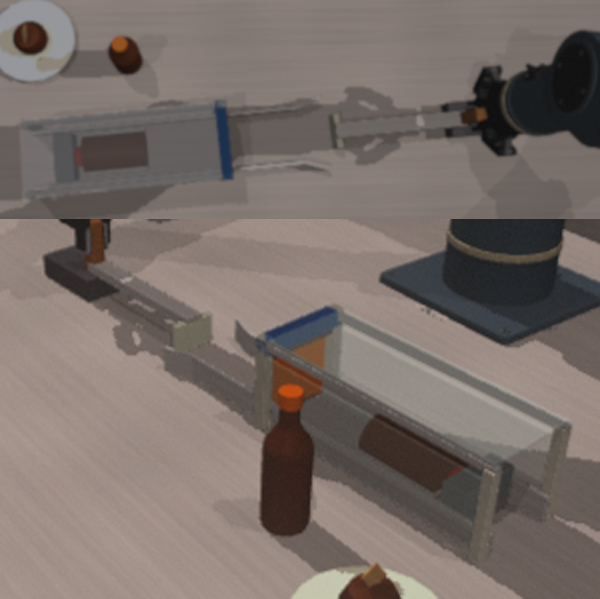

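The flap hangs shut, the mould stands against the stop, and the pusher is fully out of the lane; the bottle and plate have not moved. I'll release and retreat upward.

Emit:
servo_tool:
  series: [0, 0, -0.0004, 0, 0, 0, -1, 0, 0, 0, 0, 0, 0, -0.7, 0, 0, 0, 0, 0, 0, 0, 0, 0, 0, 0, 0, 0, 0.5, 0, 0, 0, 0, 0, 0, 1]

```text
t: 17.95
position: [0.4511, -0.3137, 0.0599]
tcp_rot: [180.0, 0.0, 94.4]
ft_force: [0.4, -0.6, -0.2]
finger_gap: 0.0623
finger_force: 0.0
```

Emit:
servo_tool:
  series: [0, 0, 0, 0, 0, 0, 1, 0, 0, 0, 0, 0, 0, 1, 0, 0, 0, 0, 0, 0, 1, 0, 0, 0, 0, 0, 0, 1, 0, 0, 0.01, 0, 0, 0, 1]

```text
t: 18.45
position: [0.4503, -0.3133, 0.0693]
tcp_rot: [-179.9, -0.1, 94.4]
ft_force: [-0.0, 0.8, -0.6]
finger_gap: 0.0851
finger_force: 0.0
```

Emit:
servo_tool:
  series: [0, 0, 0.02, 0, 0, 0, 1, 0, 0, 0.03, 0, 0, 0, 1, 0, 0, 0.03, 0, 0, 0, 1, 0, 0, 0.03, 0, 0, 0, 1, 0, 0, 0.03, 0, 0, 0, 1]

```text
t: 18.95
position: [0.4507, -0.3135, 0.2119]
tcp_rot: [180.0, 0.0, 94.4]
ft_force: [0.8, -0.9, 0.8]
finger_gap: 0.0855
finger_force: 0.0
```

Emit:
servo_tool:
  series: [0, 0, 0, 0, 0, 0, 1, 0, 0, 0, 0, 0, 0, 1, 0, 0, 0, 0, 0, 0, 1, 0, 0, 0, 0, 0, 0, 1]

```text
t: 19.35
position: [0.4504, -0.3134, 0.209]
tcp_rot: [-179.9, -0.1, 94.4]
ft_force: [-0.1, -0.0, -0.2]
finger_gap: 0.0856
finger_force: 0.0
```

```bash
python3 - <<'E'
from h import *
from bench import optics
c=optics.capture("scene");cv2.imwrite("pics/f.png",c["pixels"][:,:,::-1])
w=wrist();W=cloud(w);m=(np.linalg.norm(W[...,:2]-[.451,-.313],axis=-1)<.03)&(abs(W[...,2]-.105)<.006);print(m.sum(),rect(W[m]),W[m][:,2].mean())
E
```

```text
889 ((451.84295654296875, -312.1247253417969), (19.34642791748047, 23.523662567138672), 3.8154191970825195) 0.10322321182058962
```

View pics/f.png

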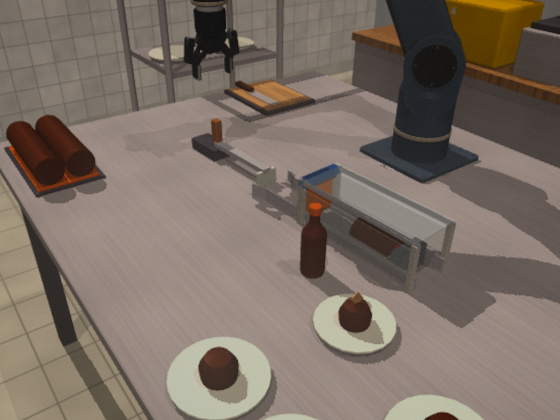

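The pusher stands upright and released at (217,145), the flap is shut at (320,190), and the mould is at the stop at (375,237). I'll hand in.

```bash
python3 -c "
from bench import job;print(job.hand_in())"
```

```text
the job is handed in; nothing more can be done
None
```

I handed the job in at about 19 s: the mould pressed the plunger to its hard end (about 23 N felt), the flap is shut behind it, the pusher stands released outside the lane, and the sauce bottle and dessert were not moved.

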